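Gauge the press block and hang it up

ROBOT

A 6-joint arm with a two-finger parallel gripper is mounted at the origin on the work surface. World frame = base frame: x ahead of the robot, y to its left, z up, the work surface at z = 0. Lengths are in m, angles in rad, forces in N, time in s.
With the tool pointing down it reaches from about 0.425 to 0.925 m from the base axis. Payload 12.5 kg.
Tool frame: the origin (TCP) lies at the very end of the fingers, on their centre line; the grasp point (between the pads) lies 19 mm behind it; z points along the fingers, y is the line along which they close (so a half turn about z gives the same grasp; the last joint's range is limited). The gripper opens to 85 mm and grips with 20 to 120 N. Pads are 22 mm wide; open, the fingers measure 114 mm over their backs; the gripper's body (76 mm by 85 mm) begins 54 mm behind the grasp point. The pads swing forward as they close: fully open they stand 13 mm farther back than shut.
Start: joints at [-1.246, 0.491, 1.559, -0, 1.092, -0.106], TCP at [0.261, -0.568, 0.231] pointing down, gripper open.
Joint ranges: [-3.1, 3.1], [-0.84, 2.19], [0.05, 2.79], [-1.13, 4.28], [0.06, 2.93], [-2.69, 2.69]. Speed limits (rad/s): [2.22, 2.22, 2.79, 3.14, 3.14, 3.14].

INTERFACE

Orientations are given as a 3x3 rotation matrix whose columns are the frame's x, y, z axes.
In Python, from plant import * gives the robot as it stands. Calls block until the motion is done:
- move_ptp(position, orientation): joint-space move of the TCP to a pose.
- servo_line(position, rotation=None, v=0.15, contact_N=None): straight line of the TCP; rotation=None keeps the orientation; v is the mean speed in m/s. With contact_N (N) it stops when the force on the tool has changed by that much, and returns True; else False.
- movej(angles): joint-space move.
- set_gripper(opening, squeeze=None): finger opening in m; squeeze is the grip in N (None keeps the last); returns when the fingers have stopped.
- hold(seconds).
- inverse_kinematics(position, orientation): joint angles nearest the present ones, or None.
- get_obs(): the state.
- get_image(name): name is "scene" or "top" or "wrist"; returns a dict with "img" (400x640x3 uint8, blue, green, red), "depth" (400x640 float32, m along the optical axis (not along the pixel's ray), 0 where there is no reading), "K" (3x3 intrinsics, pixels), "D" ([k1, k2, p1, p2, k3] as OpenCV has them; the pictures are not rectified), "extrinsics" (4x4, takes a point from world to camera coordinates); the wrist camera has in their place "hand_eye" (4x4, takes a point from camera to tool coordinates, whose origin is the TCP and whose axes are the flange's). Camera axes: x right, y up, looking along -z (the intrinsics and any distortion apply to the point x, -y, -z); pixel columns grow to the right and rows downward; lengths in m; the calibration is good to about 2 mm. A picture is of the moment at which its call begins: read the wrist's pose just before it.
A pose or a line that the arm cannot do raises IKError and nothing moves.
- finish_job(): hands the job in; it is judged then, once.
The state is a dict: "time": time; "q": joint angles; "joint_vel": joint speeds; "joint_torque": joint torques, N m; "eef_pos": TCP position; "tcp_rot": TCP orientation; "wrist_force": force on the tool from outside, world axes, zero at the start; "wrist_torque": the same for the moment, N m; "finger_gap": finger opening in m; "grip_force": force on a finger pad.
Only numpy, scipy, OpenCV 4.12 (cv2) and the standard library are available. Lean on these libraries where they do the work, as an engineer would, in place of code of your own. Each camera call takes 0.05 s, during which the arm holds its last target. There are 200 camera calls.

TASK

Check the green press block lying in the bench gauge: slide the gauge's jaw shut, gently, until the block is nipped between the fixed face and the orange sprung face and the spring is visibly pressed in, and hold it there for a moment. Then slide the jaw fully open again, and after that hang the block by its white handle on the steel hook so that it hangs free, at most rocking a little. Leave the tape gun, tape roll and headband where they are.

Things in the scene. Friction and masses are not known exactly. Their poses are not given: they have to be found in the camera images.
- press_block: Loose green block, 70 (x) x 130 (y) x 26 (z) mm, 0.18 kg, with a white arch handle: two uprights at its y ends carry a straight bar along y, 130 long, 12 thick (x), 14 high, underside 86 mm above the block's. The opening under the bar is 102 (y) x 60 mm high. Origin: centre of underside. Starts on the gauge's bed, length about along the gauge's y, touching neither face.
- handle_mid (a point): Centre of the handle's bar, 93 mm above the block's underside; axes as the block's. Hold the bar from above about 38 mm to one side of here, so that the hook can enter under its middle.
- gauge: Fixed aluminium bed of a bench slide gauge (large caliper), 96 (x) x 290 (y) x 12 (z) mm. Origin: centre of its underside, on the table. It measures along its y.
- anvil: Fixed steel face block at the gauge's +y end, 80 wide, 36 mm high above the bed. Origin: on the bed at the foot of the measuring face, which looks to the gauge's -y (120 mm from the gauge's origin). Axes as the gauge's.
- jaw (a joint): Travel of the blue sliding jaw in m: 0 = fully open (180 mm between the free sprung face and the anvil), growing as the jaw slides to the gauge's +y towards the anvil, at most 0.07. The 130 mm block just touches both faces at 0.050. Stiff slide, about 3 N of friction; stays where it is left.
- jaw_knob (a point): Grip point on the jaw's black square upright knob (24 x 24 mm, rising from 42 mm to 87 mm above the table), on its axis 72 mm above the table, 55 mm behind the free sprung face; axes as the gauge's; moves with the jaw. Grip it from above across the gauge's x.
- sprung_face: Orange face plate on the jaw's front, 56 wide, 22 high, 8 mm thick. Origin: middle of the face that meets the block, at bed level; axes as the gauge's. Carried on a spring, it can be pushed back 12 mm into the jaw: 1 N to start, 3.5 N at 5 mm, 7 N at 12 mm, then hard. 5 to 10 mm of spring travel is a good reading.
- hook: Fixed stand: wooden foot, dark 16 mm square upright (66 mm to +x of the origin, 170 mm high) and a level flat steel arm, 30 wide and 8 mm thick, from the upright towards the stand's -x at y = 0, its top 170 mm above the table, ending 60 mm to -x of the origin in an upturned red tip, top at 188 mm. Origin: on the table below the seat; z up.
- hook_seat (a point): On top of the hook's arm, midway between tip and upright, 170 mm above the table; axes as the stand's. A well-hung handle bar lies across the arm here, along the stand's y: the middle of the bar 7 mm above this point.
- tape_gun: Bystander: tape gun, blue frame with a cream roll and cream handle, 210 x 90 x 65 mm.
- tape_roll: Bystander: cream roll of tape, 100 mm across, 48 mm high.
- headband: Bystander: green printed headband hoop, 110 x 160 x 12 mm.
Things that resemble listed ones, but are neither listed nor needed, are in the scene too. There is more than one size of the hook; the job needs the smaller.

How it is judged:
On the way, in this order (a step that is already met when the one before it is completed fails the run):
1. the block is nipped in the gauge: the sprung face presses it with over 2.5 N and it presses the anvil with over 1 N, for 0.3 s (contact force between sprung_face and press_block above 2.5 N and contact force between anvil and press_block above 1 N), for 0.3 s.
2. the jaw is slid fully open again (within 10 mm of its stop) with the block still on the bed (value of joint jaw below 0.01 m and z of press_block in the frame of gauge below 0.02 m and horizontal distance between press_block and gauge below 0.09 m), for 0.1 s.
At the end, for the whole second after the job is handed in: Block hangs by its handle on the hook's arm: bar middle within 55 mm along, 45 mm across and 20 mm in height of the seat, block within 0.5 rad of upright, borne by the hook, under 0.15 m/s and 1.5 rad/s; the jaw is within 10 mm of fully open (x of handle_mid in the frame of hook_seat between -0.055 and 0.055 m and y of handle_mid in the frame of hook_seat between -0.045 and 0.045 m and z of handle_mid in the frame of hook_seat between -0.02 and 0.02 m and angle between press_block's own z axis and vertical below 0.5 rad and contact force between press_block and hook above 0.5 N and linear speed of press_block below 0.15 m/s and angular speed of press_block below 1.5 rad/s and value of joint jaw below 0.01 m); the robot touches nothing.
It fails at once if the block is squeezed in the gauge with more than 40 N (contact force between any of sprung_face, anvil and press_block above 40 N).
It fails at once if a bystander is moved more than 30 mm (distance of any of tape_gun, tape_roll, headband from where it was at the start of the episode above 0.03 m).
It also fails if it takes over 58 s, if anything falls off the work surface, if the arm or the gripper's body presses on something with over 40 N, if the wrist force passes 120 N, or if a joint passes its speed limit or range.

## Working session

There is one attempt and no reset: what is moved stays moved. The work goes in short steps, each a Python script; the robot and the scene stay as the last script left them, time stands still between calls to the robot, and variables do not carry over. Pictures are saved under pics/ and viewed, at most 10 in all, crops included, and the job is handed in when it is done.

```bash
mkdir -p pics; ls
cat > h.py <<'E'
from plant import *
import numpy as np, cv2
def snap(name):
    d=get_image(name); return d
def world(d,us,vs,T=None):
    """pixels with depth -> world points"""
    us=np.atleast_1d(us);vs=np.atleast_1d(vs)
    z=d["depth"][vs.astype(int),us.astype(int)]
    p=cv2.undistortPoints(np.stack([us,vs],1).astype(np.float64).reshape(-1,1,2),d["K"],np.array(d["D"],float)).reshape(-1,2)
    c=np.stack([p[:,0]*z,-p[:,1]*z,-z,np.ones_like(z)],1)
    M=np.linalg.inv(d["extrinsics"]) if T is None else T@d["hand_eye"]
    return (c@np.array(M).T)[:,:3]
E
python3 - <<'E'
from h import *
import pickle
for n in ("scene","top"):
    d=get_image(n); pickle.dump(d,open(n+".pkl","wb")); cv2.imwrite(f"pics/{n}1.png",d["img"])
    print(np.array(d["extrinsics"]).round(3).tolist(), np.array(d["K"]).tolist(), d["D"])
print(get_obs()["time"])
E
```

```text
pics
[[-0.482, 0.876, 0.004, 0.281], [-0.653, -0.362, 0.666, 0.258], [0.585, 0.318, 0.746, -1.538], [0.0, 0.0, 0.0, 1.0]] [[471.79875660639743, 0.0, 323.97800709493174], [0.0, 471.79875660639743, 197.6431038261644], [0.0, 0.0, 1.0]] [-0.02648051  0.          0.          0.          0.        ]
[[-0.009, -1.0, -0.012, -0.017], [0.991, -0.01, 0.137, -0.568], [-0.137, -0.01, 0.99, -1.032], [0.0, 0.0, 0.0, 1.0]] [[428.5839859971388, 0.0, 323.1744233613615], [0.0, 428.5839859971388, 197.615937831114], [0.0, 0.0, 1.0]] [0.02448311 0.         0.         0.         0.        ]
0.1
```

View pics/scene1.png

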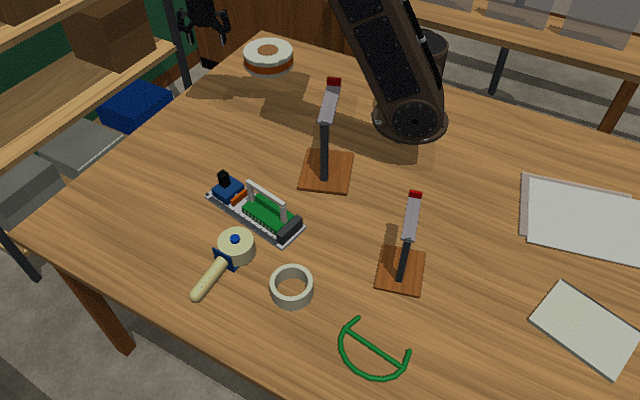

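View pics/top1.png

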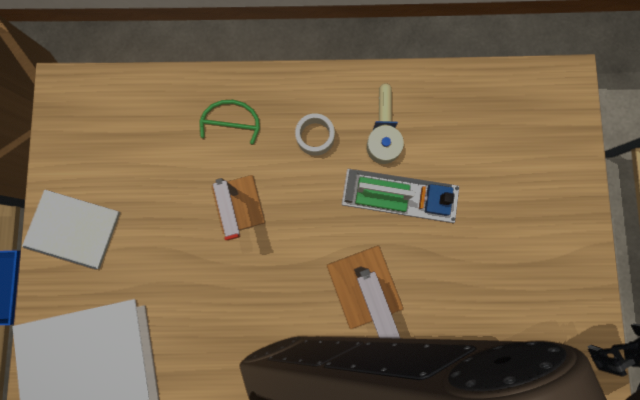

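The scene picture shows two hooks, at (330,130) and (410,240). The top picture shows the gauge at (400,195), with its knob at (447,199) and the block at (385,194). One hook is at (228,208) and another, apparently taller, is at (375,290). Next I'll measure them from depth.

Run:
```python
from h import *
import pickle
d=pickle.load(open("top.pkl","rb"))
V,U=np.mgrid[0:400,0:640]
P=world(d,U.ravel(),V.ravel()).reshape(400,640,3); hsv=cv2.cvtColor(d["img"],cv2.COLOR_BGR2HSV)
def rep(n,m):
    q=P[m]; c,s,a=cv2.minAreaRect((q[:,:2]*1000).astype(np.float32)); print(n,len(q),np.round(c,1),np.round(s,1),round(a,1),"med z",np.median(q[:,2]).round(4), q[:,2].max().round(3), "med",np.median(q,0).round(4)); return q
box=lambda u0,u1,v0,v1:(U>=u0)&(U<u1)&(V>=v0)&(V<v1)
Z=P[...,2]; H,S,W=cv2.split(hsv)
g=box(338,465,165,225)
rep("bed/all",g&(Z>.006))
rep("green",g&(H>45)&(H<80)&(S>100)&(Z>.02)&(Z<.06))
rep("bar",g&(Z>.1)&(Z<.13))
rep("blue",g&(H>100)&(H<125)&(S>120)&(Z>.02)&(Z<.06))
rep("knob",g&(Z>.075)&(Z<.1)&(U>425))
rep("orange",g&(H>5)&(H<20)&(S>150)&(Z>.02))
for n,b in (("hookL",box(205,270,170,245)),("hookR",box(325,400,240,345))):
    m=b&(Z>.12)&(Z<.3); rep(n,m)
    rep(n+" arm level",b&(abs(Z-.17)<.006)); rep(n+" red",b&((H<8)|(H>172))&(S>150)&(Z>.12)) if (b&((H<8)|(H>172))&(S>150)&(Z>.12)).any() else 0
    rep(n+" foot",b&(Z>.006)&(Z<.04))
a=cv2.resize(d["img"][160:230,335:470],None,fx=5.5,fy=5.5,interpolation=cv2.INTER_CUBIC)
cv2.imwrite("pics/g1.png",a)
```

```text
bed/all 4269 [ 536.7 -200.5] [332.9 231.6] 89.9 med z 0.0375 1.1 med [ 0.5705 -0.214   0.0375]
green 959 [ 576.6 -170.5] [126.4  67.2] 79.9 med z 0.0385 0.045 med [ 0.5676 -0.1702  0.0385]
bar 321 [ 577.3 -171.6] [129.   12.2] 79.7 med z 0.112 0.117 med [ 0.5767 -0.172   0.112 ]
blue 522 [ 561.3 -310.2] [57.6 68.7] 80.6 med z 0.0429 0.053 med [ 0.5587 -0.3039  0.0429]
knob 116 [ 560. -321.] [23.4 24.9] 80.6 med z 0.0874 0.091 med [ 0.5596 -0.3198  0.0874]
orange 68 [ 567.4 -270.2] [ 6.9 51.2] 80.9 med z 0.0357 0.042 med [ 0.5682 -0.2696  0.0357]
hookL 879 [529.8 188.9] [138.6  32.5] 16.2 med z 0.1706 0.193 med [0.5272 0.1877 0.1706]
hookL arm level 810 [529.8 188.9] [138.6  32.5] 16.2 med z 0.1704 0.176 med [0.5316 0.1891 0.1704]
hookL red 44 [466.2 171.6] [ 6.3 28.4] 15.2 med z 0.1875 0.193 med [0.4654 0.1716 0.1875]
hookL foot 1391 [548.4 196.8] [151.9 179.1] 87.4 med z 0.0124 0.039 med [0.5598 0.1771 0.0124]
hookR 1422 [ 332.9 -105.8] [146.3 132. ] 84.0 med z 0.2196 0.299 med [ 0.3273 -0.1294  0.2196]
hookR arm level 4 [ 392.8 -102.4] [ 5.2 16.7] 48.3 med z 0.1699 0.173 med [ 0.393  -0.1012  0.1699]
hookR foot 2897 [ 345.2 -121.5] [222.6 186.9] 1.6 med z 0.0157 0.04 med [ 0.3566 -0.1059  0.0157]
```

View pics/g1.png

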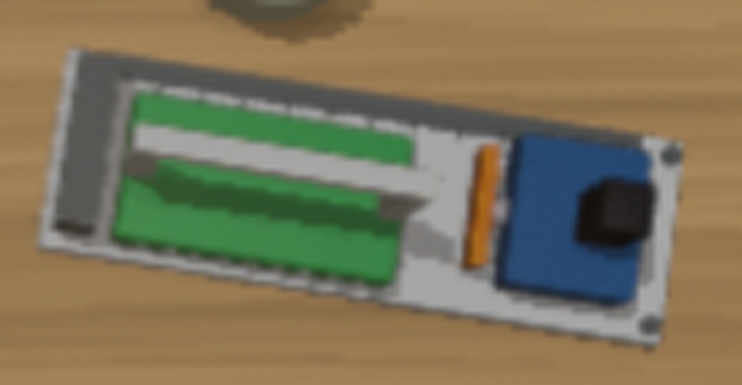

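The crop shows the anvil at the left (100,150), the block, the orange face at (480,205), and the knob at (615,212). I still need the anvil and bed-end positions to find the jaw's start value.

Run:
```python
from h import *
import pickle
d=pickle.load(open("top.pkl","rb"))
V,U=np.mgrid[0:400,0:640]
P=world(d,U.ravel(),V.ravel()).reshape(400,640,3)
a=np.radians(80.5); uy=np.array([np.cos(a),np.sin(a)]); ux=np.array([uy[1],-uy[0]])
k=np.array([.560,-.321]); Z=P[...,2]
m=(U>338)&(U<465)&(V>160)&(V<228)
q=(P[...,:2]-k)@np.stack([ux,uy],1)*1000
def r(n,s):
    s=s&m; x=q[s]; print(n,s.sum(),"x",np.percentile(x[:,0],[1,50,99]).round(1),"y",np.percentile(x[:,1],[1,50,99]).round(1))
r("anvil top",(abs(Z-.048)<.005)&(q[...,1]>190))
r("bed",(abs(Z-.012)<.004)&(abs(q[...,0])<55))
r("bed x", (abs(Z-.012)<.003)&(q[...,1]>-45)&(q[...,1]<-30))
r("bed mid", (abs(Z-.012)<.003)&(q[...,1]>60)&(q[...,1]<80))
r("block",(abs(Z-.038)<.005)&(q[...,1]>70)&(q[...,1]<225)&(abs(q[...,0])<48))
r("bar",(Z>.105)&(Z<.125))
r("orange",(abs(Z-.034)<.005)&(q[...,1]>40)&(q[...,1]<65))
r("knob",(abs(Z-.087)<.005)&(q[...,1]<30))
```

```text
anvil top 260 x [-38.8  -0.9  39.7] y [209.2 232.2 242.2]
bed 1428 x [-47.5   0.1  48.2] y [-40.1  71.3 246.3]
bed x 134 x [-46.5  -3.6  46.2] y [-41.3 -35.7 -30.3]
bed mid 217 x [-46.7  -5.5  47.5] y [60.2 68.6 79.8]
block 1070 x [-41.9 -16.2  26.8] y [ 87.7 150.7 213.8]
bar 304 x [-14.   -8.1  -1.2] y [ 86.9 149.5 213.3]
orange 83 x [-26.7  -0.5  27.1] y [40.8 50.1 54.7]
knob 105 x [-11.9  -0.7  11.3] y [-11.6   0.6  11.5]
```

```bash
cat >> h.py <<'E'
a=np.radians(80.5); uy=np.array([np.cos(a),np.sin(a),0]); ux=np.array([uy[1],-uy[0],0])
K0=np.array([.560,-.321,0]); Zd=np.array([0,0,-1.])
def rot(y): return np.stack([np.cross(y,Zd),y,Zd],1)
def best(p,y):
    q0=np.array(get_obs()["q"]); c=[]
    for s in (1,-1):
        R=rot(s*np.array(y)); q=inverse_kinematics(p,R)
        if q is not None: c.append((abs(np.array(q)-q0).max(),s,R))
    print("ik",[(round(x[0],2),x[1]) for x in c]); return min(c,key=lambda x:x[0])[2]
def st(t=""):
    o=get_obs(); print(t,"t",round(o["time"],2),"p",np.round(o["eef_pos"],4),"F",np.round(o["wrist_force"],2),"along",round(float(np.dot(o["wrist_force"],uy)),2),"gap",round(o["finger_gap"],4),"grip",np.round(o["grip_force"],1)); return o
E
python3 - <<'E'
from h import *
up=K0+[0,0,.20]; R=best(up,ux)
move_ptp(up,R); st()
servo_line(K0+[0,0,.053],v=.12); st()
set_gripper(0.0,40); o=st("gripped")
p0=np.array(o["eef_pos"])
f0=np.dot(o["wrist_force"],uy)
servo_line(p0+.030*uy,v=.04); st("30")
for s in np.arange(.033,.052,.0015):
    servo_line(p0+s*uy,v=.02); hold(.1); o=st(f"{s:.4f}")
    if f0-np.dot(o["wrist_force"],uy)>8.0: break
d=get_image("top"); cv2.imwrite("pics/nip.png",cv2.resize(d["img"][160:230,335:470],None,fx=5.5,fy=5.5,interpolation=cv2.INTER_CUBIC))
E
```

```text
ik [(np.float64(0.62), 1), (np.float64(2.79), -1)]
 t 1.55 p [ 0.5595 -0.322   0.2001] F [ 0.59 -0.49 -0.19] along -0.38 gap 0.0853 grip 0.0
 t 2.92 p [ 0.5603 -0.3212  0.0537] F [0.36 0.2  0.26] along 0.26 gap 0.0853 grip 0.0
gripped t 3.51 p [ 0.5573 -0.3202  0.0535] F [-18.13   3.4   14.3 ] along 0.36 gap 0.0236 grip 40.7
30 t 4.42 p [ 0.5624 -0.2904  0.0536] F [0.4  1.33 2.85] along 1.38 gap 0.0236 grip 39.8
0.0330 t 4.82 p [ 0.5629 -0.2877  0.0536] F [ 0.28 -1.13  3.44] along -1.07 gap 0.0235 grip 39.8
0.0345 t 5.17 p [ 0.5631 -0.2862  0.0536] F [ 0.24 -3.01  3.76] along -2.93 gap 0.0239 grip 39.8
0.0360 t 5.52 p [ 0.5634 -0.2847  0.0535] F [ 0.29 -3.04  3.92] along -2.95 gap 0.0232 grip 39.9
0.0375 t 5.87 p [ 0.5636 -0.2831  0.0535] F [ 2.66 -2.36  5.32] along -1.89 gap 0.0237 grip 40.0
0.0390 t 6.22 p [ 0.5639 -0.2817  0.0536] F [ 1.05 -3.4   4.71] along -3.18 gap 0.0235 grip 40.0
0.0405 t 6.57 p [ 0.5641 -0.2803  0.0535] F [ 0.69 -4.51  5.2 ] along -4.33 gap 0.0233 grip 40.0
0.0420 t 6.92 p [ 0.5644 -0.2789  0.0535] F [ 1.21 -4.2   5.36] along -3.94 gap 0.0234 grip 40.0
0.0435 t 7.27 p [ 0.5646 -0.2775  0.0535] F [ 1.09 -5.06  4.7 ] along -4.81 gap 0.0234 grip 40.0
0.0450 t 7.62 p [ 0.5649 -0.2761  0.0536] F [ 1.73 -5.71  4.67] along -5.35 gap 0.0237 grip 40.0
0.0465 t 7.97 p [ 0.5651 -0.2747  0.0536] F [ 0.53 -6.5   4.72] along -6.33 gap 0.0235 grip 39.9
0.0480 t 8.32 p [ 0.5654 -0.2733  0.0536] F [ 1.52 -6.81  4.08] along -6.47 gap 0.0235 grip 39.9
0.0495 t 8.67 p [ 0.5656 -0.272   0.0536] F [ 0.51 -7.54  4.32] along -7.36 gap 0.0238 grip 39.9
0.0510 t 9.02 p [ 0.5658 -0.2706  0.0536] F [ 0.71 -8.29  4.1 ] along -8.06 gap 0.0235 grip 39.9
```

View pics/nip.png

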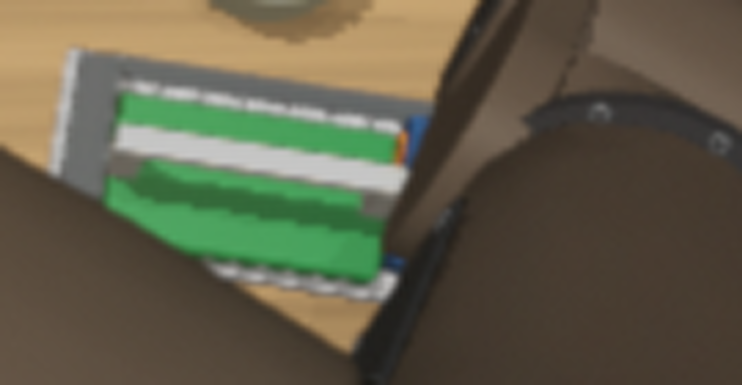

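The nip picture shows the block against the anvil at (110,150) and against the orange face at (400,150). The force has risen by about 0.5 N/mm, so the spring is compressed. Now I hold and then open the jaw.

Run:
```python
from h import *
hold(.4); st()
p0=np.array([.5573,-.3202,.0535])
servo_line(p0-.006*uy,v=.06); st("a")
print(servo_line(p0-.020*uy,v=.02,contact_N=6)); st("b")
set_gripper(.06); st("rel")
o=get_obs(); p=np.array(o["eef_pos"])
servo_line(p+[0,0,.16],v=.15)
# look from wrist above block, then top view from aside
o=get_obs();T=np.eye(4);T[:3,:3]=o["tcp_rot"];T[:3,3]=o["eef_pos"]
d=get_image("wrist"); cv2.imwrite("pics/w1.png",d["img"])
d2=get_image("top"); cv2.imwrite("pics/t2.png",d2["img"])
import pickle; pickle.dump((T,d,d2),open("w1.pkl","wb")); st()
```

```text
t 9.47 p [ 0.5659 -0.2706  0.0536] F [-0.2  -7.64  4.69] along -7.56 gap 0.0235 grip 39.9
a t 10.57 p [ 0.5563 -0.3257  0.0535] F [ 0.11 -1.44  6.92] along -1.4 gap 0.0234 grip 40.1
True
b t 11.03 p [ 0.5552 -0.3317  0.0535] F [0.72 2.   6.04] along 2.09 gap 0.0237 grip 40.1
rel t 11.47 p [ 0.5552 -0.3326  0.0535] F [-0.45  0.64  0.44] along 0.55 gap 0.0597 grip 0.0
 t 12.78 p [ 0.5549 -0.3324  0.2125] F [ 1.01 -0.45  0.07] along -0.28 gap 0.0598 grip 0.0
```

View pics/w1.png

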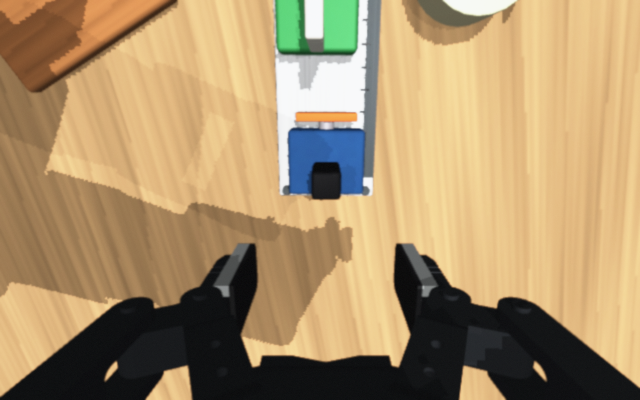

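View pics/t2.png

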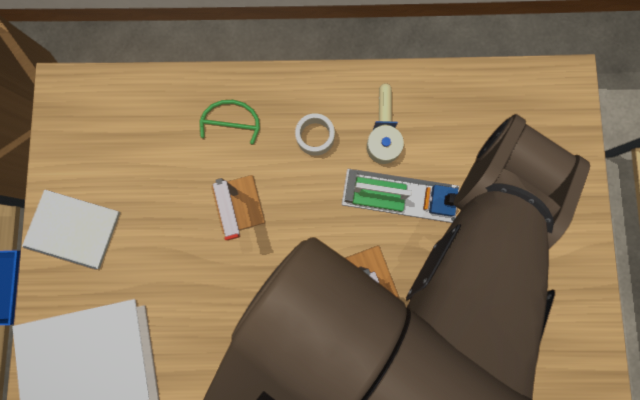

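The wrist and top views show the jaw back near the bed's end, with the block at the anvil and in clear view. I'll measure both, then grasp the bar.

Run:
```python
from h import *
import pickle
T,w,d=pickle.load(open("w1.pkl","rb"))
V,U=np.mgrid[0:400,0:640]
P=world(d,U.ravel(),V.ravel()).reshape(400,640,3);Z=P[...,2]
m=(U>345)&(U<440)&(V>165)&(V<220)
q=P[m&(Z>.1)&(Z<.13)]; c,s,an=cv2.minAreaRect((q[:,:2]*1000).astype(np.float32)); print("bar",c,s,an)
x=(P-K0)@uy*1000
h=cv2.cvtColor(d["img"],cv2.COLOR_BGR2HSV)
o=m&(h[...,0]>5)&(h[...,0]<20)&(h[...,1]>150)&(Z>.02)&(Z<.05); print("orange y",np.percentile(x[o],[2,50,98]))
Pw=world(w,U.ravel(),V.ravel(),T).reshape(400,640,3)
k=(abs(Pw[...,2]-.087)<.006)&(U>300)&(U<350)&(V>150)&(V<205); y=(Pw[k]-K0); print("knob",k.sum(),np.median(y@uy),np.median(y@ux))
b=(Pw[...,2]>.1)&(Pw[...,2]<.13)&(U>295)&(U<335)&(V<55); print("bar wrist",np.median(Pw[b],0), "end y",((Pw[b]-K0)@uy).min())
```

```text
bar (577.9013061523438, -164.16729736328125) (129.56906127929688, 13.209412574768066) 80.67390441894531
orange y [36.33930119 40.70674418 43.52343479]
knob 843 -0.010952443228290335 -0.0042584838979955715
bar wrist [ 0.56523081 -0.21653294  0.11029499] end y 0.0926545631037929
```

Run:
```python
from h import *
c=np.array([.5779,-.1642,0]); b=np.radians(80.6); bd=np.array([np.cos(b),np.sin(b),0]); bx=np.array([bd[1],-bd[0],0])
g=c+.038*bd; R=best(g+[0,0,.2],bx)
move_ptp(g+[0,0,.2],R)
print(servo_line(g+[0,0,.086],v=.12,contact_N=15)); st("down")
set_gripper(0,70); st("grip")
servo_line(g+[0,0,.12],v=.08); st("lift")
servo_line(g+[0,0,.275],v=.15); st("up")
hx=np.array([.960,.279,0]); hx/=np.linalg.norm(hx); hy=np.array([-hx[1],hx[0],0]); S=np.array([.526,.1883,0])
e=S-.112*hx+.038*hy; R2=rot(hx)
for z in (.275,.189): print(z,inverse_kinematics(e+[0,0,z],R2))
print(get_obs()["q"])
d=get_image("scene"); cv2.imwrite("pics/s2.png",d["img"])
```

```text
ik [(np.float64(0.32), 1)]
False
down t 14.72 p [ 0.5845 -0.1269  0.0867] F [ 0.31  1.44 -0.57] along 1.47 gap 0.0599 grip 0.0
grip t 15.22 p [ 0.5841 -0.1268  0.0862] F [-1.31 -0.31  2.5 ] along -0.53 gap 0.0105 grip 70.5
lift t 15.8 p [ 0.5841 -0.1267  0.1202] F [-0.89 -0.19 -1.58] along -0.34 gap 0.0108 grip 70.2
up t 16.98 p [ 0.5838 -0.1266  0.2741] F [-0.88 -0.02 -1.09] along -0.17 gap 0.011 grip 70.1
0.275 [ 2.96559627e-01  1.92020259e-01  1.90144607e+00 -4.44089210e-16
  1.04812633e+00  1.37257866e-02]
0.189 [ 2.96559627e-01  3.04539121e-01  2.01850531e+00 -4.44089210e-16
  8.18548225e-01  1.37257866e-02]
[-3.24073649e-01  4.12594549e-01  1.57275079e+00  6.48893293e-05
  1.15777687e+00 -1.60020154e-01]
```

View pics/s2.png

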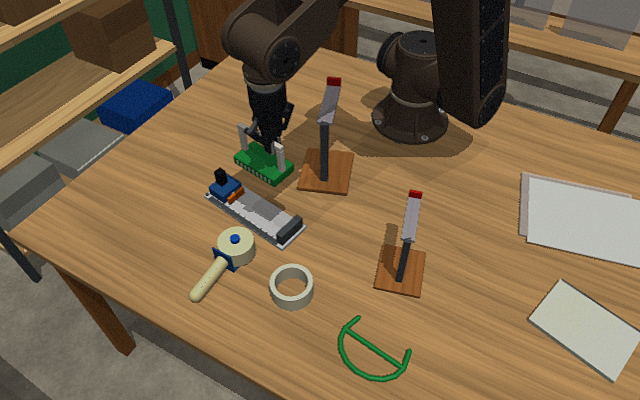

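The scene picture shows the block held level above the gauge at (262,160). The small hook is free at (410,230). Next is the entry pose.

Run:
```python
from h import *
hx=np.array([.960,.279,0]); hx/=np.linalg.norm(hx); hy=np.array([-hx[1],hx[0],0]); S=np.array([.526,.1883,0])
e=S-.112*hx+.038*hy; R2=rot(hx)
m=S-.06*hx-.14*hy+.038*hy; 
move_ptp(e+[0,0,.275],R2); st()
servo_line(e+[0,0,.189],v=.12); hold(.3); st("entry")
d=get_image("scene"); cv2.imwrite("pics/s3.png",cv2.resize(d["img"][120:320,300:500],None,fx=3,fy=3,interpolation=cv2.INTER_CUBIC))
```

```text
t 18.4 p [0.4086 0.1931 0.275 ] F [-0.49  0.19 -2.42] along 0.11 gap 0.0109 grip 70.1
entry t 19.57 p [0.4079 0.1936 0.1894] F [ 0.12 -0.58 -1.52] along -0.56 gap 0.0109 grip 70.1
```

View pics/s3.png

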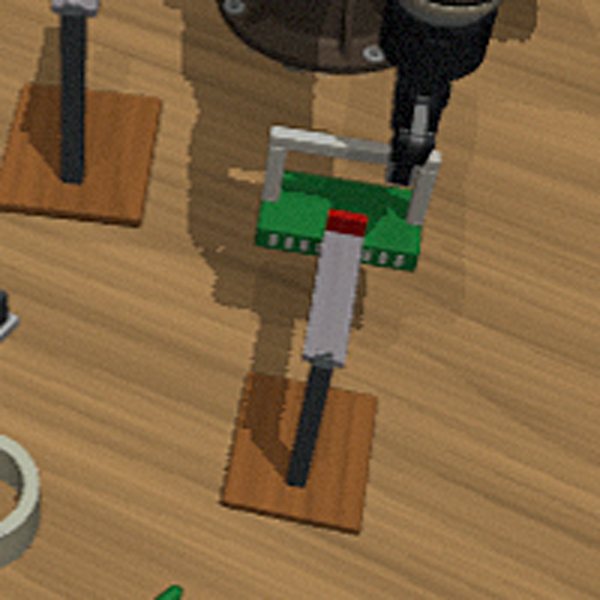

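The picture shows the handle opening lined up with the red tip at (347,222). The bar ends are at (275,135) and (430,160), so the handle is centred on the arm. Now I thread it onto the hook and lower it.

Run:
```python
from h import *
hx=np.array([.960,.279,0]); hx/=np.linalg.norm(hx); hy=np.array([-hx[1],hx[0],0]); S=np.array([.526,.1883,0])
f=S+.038*hy
print(servo_line(f+[0,0,.189],v=.08,contact_N=12)); st("over")
print(servo_line(f+[0,0,.155],v=.03,contact_N=3)); o=st("down")
d=get_image("scene"); cv2.imwrite("pics/s4.png",cv2.resize(d["img"][120:320,300:500],None,fx=3,fy=3,interpolation=cv2.INTER_CUBIC))
```

```text
False
over t 21.17 p [0.5151 0.2247 0.1891] F [ 0.01 -0.05 -0.73] along -0.05 gap 0.0107 grip 70.1
True
down t 22.12 p [0.5153 0.2248 0.1577] F [-1.07 -0.04  5.51] along -0.21 gap 0.0108 grip 71.2
```

View pics/s4.png

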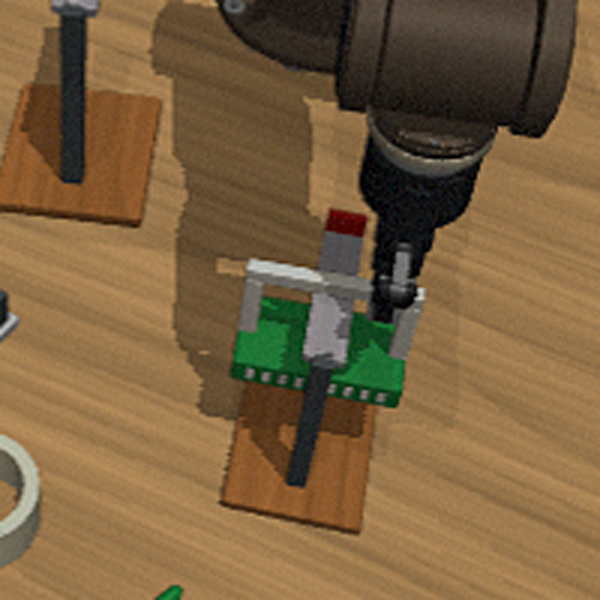

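The picture shows the bar across the arm near its middle (330,275), with the arm passing through the opening. I'll release and lift away.

Run:
```python
from h import *
set_gripper(.045); st("rel")
p=np.array(get_obs()["eef_pos"])
servo_line(p+[0,0,.16],v=.08); hold(1.5); st("up")
d=get_image("scene"); cv2.imwrite("pics/s5.png",cv2.resize(d["img"][60:320,220:500],None,fx=2.3,fy=2.3,interpolation=cv2.INTER_CUBIC))
V,U=np.mgrid[180:300,370:450]
P=world(d,U.ravel(),V.ravel()); i=d["img"][V.ravel(),U.ravel()].astype(int)
q=P[(P[:,2]>.178)&(P[:,2]<.2)&(P[:,0]>.49)&(P[:,0]<.57)]; print(len(q),np.median(q,0),q.min(0),q.max(0))
```

```text
rel t 22.6 p [0.5149 0.2247 0.157 ] F [ 0.23  0.19 -0.13] along 0.23 gap 0.0449 grip 0.0
up t 26.25 p [0.5149 0.2247 0.317 ] F [-0.07 -0.   -0.12] along -0.01 gap 0.045 grip 0.0
305 [0.52884389 0.18834702 0.18196069] [0.50386604 0.12455662 0.17807303] [0.55046333 0.25059111 0.18750207]
```

View pics/s5.png

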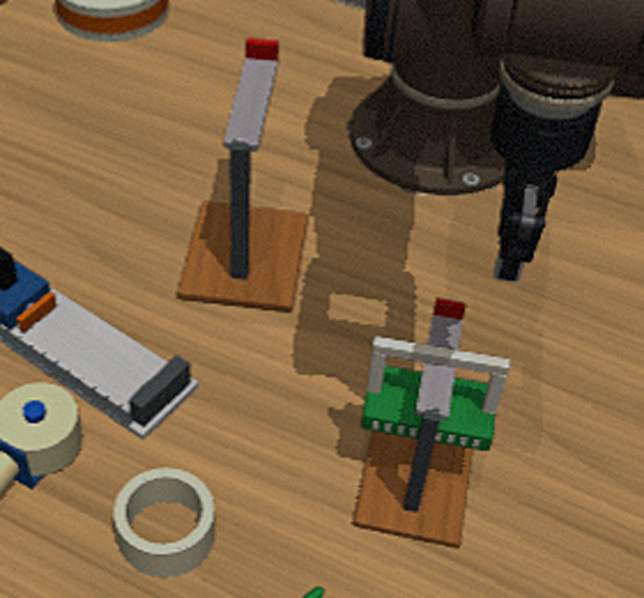

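The block hangs level with its bar middle at (440,350), about 3 mm from the seat. The gripper is clear at (510,270) and the jaw is open.

```bash
python3 -c "
from h import *
hold(1.0); print(finish_job())"
```

```text
the job is handed in; nothing more can be done
None
```

I nipped the block in the gauge, slid the jaw fully open again and hung the block by its handle on the smaller hook; it hangs level and clear of the gripper, and the job is handed in, with no verdict returned.

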